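# Snap the cover onto the preamplifier housing

## Robot

A 7-joint arm with a two-finger parallel gripper is mounted at the origin on a cart in front of the work surface, level with it; the furniture and walls round the work are solid. World frame = base frame: x ahead of the robot, y to its left, z up, the work surface at z = 0. Lengths are in m, angles in rad, forces in N, time in s.
With the tool pointing down it reaches from about 0.35 to 0.9 m from the base axis. Payload 19.9 kg.
Tool frame: the origin (TCP) lies where the fingers leave the gripper's body, on its centre line; the fingertips stand 73 mm ahead of it and the grasp point (between the pads) lies 54 mm ahead of it; z points along the fingers, y is the line along which they close (so a half turn about z gives the same grasp; the last joint's range is limited). The gripper opens to 85 mm and grips with 20 to 120 N. Pads are 22 mm wide; open, the fingers measure 114 mm over their backs; the gripper's body (76 mm by 85 mm) begins 54 mm behind the grasp point. The pads swing forward as they close: fully open they stand 13 mm farther back than shut.
Start: joints at [-1.143, 0.417, -0.01, 1.614, 0.005, 1.111, -0.053], TCP at [0.282, 0.558, 0.304] pointing down, gripper open.
Joint ranges: [-2.81, 2.81], [-0.39, 2.02], [-1.27, 1.25], [0.06, 2.57], [-1.19, 4.33], [0.19, 2], [-2.82, 2.82]. Speed limits (rad/s): [1.89, 1.89, 2.39, 2.39, 3.01, 3.01, 3.01].

## Interface

Orientations are given as a unit quaternion [w, x, y, z].
In Python, from bench import env gives the robot as it stands.
- The arm moves only by the tool carry_out, never from a script. Its argument "increments" is a list of rows, each an object of numbers: "tx", "ty", "tz": the shift along the tool's x, y, z in mm; "ax", "ay", "az": the turn, a rotation vector about the tool's x, y, z in rad; "fingers": the opening, from -1 (shut) to 1 (fully open), so that 0 is half open. A call has 1 to 20 rows; each row shifts and turns the commanded pose from where the row before left it, along the tool's axes as they then stand; what a row does not reach is not made up. A row lasts 1/12 s, in which the tool goes at most 41.7 mm and 7.16 degrees, less where a joint would pass 70% of its speed; a pose out of reach is approached as far as the arm can. A call is refused whole if a number of a shift passes 41.7 or a number of a turn 0.125, either way. A call with a gripper value outside its range is refused whole. The fingers move at their own pace and stop on an object; "newtons" is the grip in N (left out, the last holds). Time passes only in rows, so rows that do not move let the fingers close. It gives the time, the measured TCP pose, the force, the opening and the grip force at its end, in the units of the state.
- env.read_state(): the state, without advancing time (a new reading comes with each control period).
- env.grab_frame(name): name is "scene" or "top" or "wrist"; returns a dict with "frame" (420x560x3 uint8, red, green, blue), "fovy" (degrees; the focal length in pixels is half the picture's height over the tangent of half this angle, whatever the lens; pixels are square), "cx", "cy" (the principal point, pixels), "rvec" (rotation vector, rad) and "tvec" (3), from world to camera coordinates, as OpenCV has them. Camera axes: x right, y down, z forward; pixel columns grow to the right and rows downward; lengths in m; the calibration is good to about 2 mm. A picture is of the moment at which its call begins. There is no depth.
- env.close_job(): hands the job in; it is judged then, once.
The state is a dict: "clock": time; "joint_positions": joint angles; "qvel": joint speeds; "tau": joint torques, N m; "tcp_pos": TCP position; "orientation": TCP orientation; "ft_force": force on the tool from outside, world axes, zero at the start; "ft_torque": the same for the moment, N m; "width": opening from 0.0 (shut) to 1.0 (fully open); "finger_force": force on a finger pad.
Only numpy, scipy, OpenCV 4.12 (cv2) and the standard library are available. Lean on these libraries where they do the work, as an engineer would, in place of code of your own. Each camera call takes 0.05 s, during which the arm holds its last target. There are 200 camera calls.

## Task

The small metal preamplifier housing stands open on the worktop. Pick up the grey cover that fits it - the narrower of the two, not the wide one - set it square and centred over the housing with its two clip arms hanging outside the two rims, and press it straight down until both arms have snapped under the rim and the cover lies flat and fully home; then let go. Leave the wide cover where it is.

Things in the scene. Friction and masses are not known exactly. Their poses are not given: they have to be found in the camera images.
- cover_bar (a point): Centre of the solid upright grip bar on the narrow grey plastic cover, the one that fits (about 95 g). Bar: 50 mm long in x, 12 mm wide in y (grasp across y), 30 mm high. The plate's top is 15 mm and its underside 19 mm below this point. At the start it stands upright on its arm tips, which are 61 mm below this point. x along the bar, y from arm to arm, z up; half a turn about z is the same.
- cover: The same cover, origin at the middle of its plate's underside. Plate 74 (x) x 58 (y) x 4 mm. Outside each long edge, y = +30 and -30 mm, a sprung clip arm 22 mm long in x hangs 42 mm down. Its inward hook reaches to 24.5 mm from the middle, 13 to 15 mm below the plate; below the hook a tongue flares outward to 36.5 mm from the middle, as a lead-in.
- wide_bar (a point): Centre of the grip bar of the other cover, which does not fit: same grey plastic, form and bar, but its plate is 74 (x) x 96 (y) mm and it measures about 118 mm over its arm tips. It stands on its arm tips on the worktop; leave it there.
- rim (a point): Centre of the housing's open mouth, level with the rim's top, 56 mm above the worktop. Fixed aluminium box 66 (x) x 45 (y) mm, circuit board inside, ear and round socket at each x end. Its two rims run along x, 72 mm long, 12 mm high, outer edges at y = +28 and -28 mm. The cover's x goes along this x. Snapped on, its bar centre is 19 mm above this point; pressing it home takes about 10 N, up to 20 N when askew.
- clip_left (a joint): Outward swing of the cover's clip arm at its +y edge, rad: 0 at rest (a spring holds it there), up to 0.7. It is spread about 0.15 to 0.3 while its hook passes the rim and springs back to 0 once the hook is under it.
- clip_right (a joint): The same for the clip arm at the cover's -y edge.
Mind the look-alikes: they are no part of the job. Leave any pink look-alike of the cover alone.

How it is judged:
At the end, for the whole second after the job is handed in: The narrow cover lies on the housing's rim: bar centre within 15 mm of the housing's centre from above and 15 to 22.5 mm above the rim (19 mm is home), tilted less than 0.1 rad, its x along the housing's x within 0.2 rad either way round, and both clip arms back at rest (below 0.1 rad) (horizontal distance between cover_bar and rim below 0.015 m and z of cover_bar in the frame of rim between 0.015 and 0.0225 m and angle between cover_bar's own z axis and vertical below 0.1 rad and angle between the x axis of cover_bar and the x axis of rim, either way round below 0.2 rad and value of joint each of clip_left, clip_right below 0.1 rad); the robot touches nothing.
It fails at once if the wide cover is moved by more than 40 mm (distance of wide_bar from where it was at the start of the episode above 0.04 m).
It also fails if it takes over 43 s, if anything falls off the work surface, if the arm or the gripper's body presses on something with over 40 N, if the wrist force passes 120 N, or if a joint passes its speed limit or range.

## Working session

There is one attempt and no reset: what is moved stays moved. The work goes in short steps, Python scripts to look and compute and a tool call to move; the robot and the scene stay as the last step left them, time stands still between calls to the robot, and variables do not carry over. Pictures are saved under pics/ and viewed, at most 10 in all, crops included, and the job is handed in when it is done.

Besides the shell and the picture viewer there is one more tool, called after ">>>" as name(argument=value, ...) on one line, values as JSON. carry_out: Moves the arm, as the interface text tells. Its arguments: {"type":"object","properties":{"increments":{"type":"array","items":{"type":"object","properties":{"tx":{"type":"number"},"ty":{"type":"number"},"tz":{"type":"number"},"ax":{"type":"number"},"ay":{"type":"number"},"az":{"type":"number"},"fingers":{"type":"number"}}}},"newtons":{"type":"number"}},"required":["increments"]}

```bash
mkdir -p pics
cat > h.py <<'E'
import numpy as np, cv2
from bench import env
def grab(n,f=None):
    d=env.grab_frame(n); 
    if f: cv2.imwrite(f'pics/{f}.png',cv2.cvtColor(d['frame'],cv2.COLOR_RGB2BGR))
    np.savez(f'cam_{n}.npz',**d); return d
def cam(d):
    F=210/np.tan(np.radians(float(d['fovy']))/2)
    return F,float(d['cx']),float(d['cy']),cv2.Rodrigues(np.array(d['rvec'],float).reshape(3))[0],np.array(d['tvec'],float).reshape(3)
def ray(d,u,v,z):
    F,cx,cy,R,t=cam(d); c=-R.T@t; r=R.T@np.array([(u-cx)/F,(v-cy)/F,1]); return c+r*(z-c[2])/r[2]
def proj(d,p):
    F,cx,cy,R,t=cam(d); q=R@np.array(p)+t; return q[:2]/q[2]*F+[cx,cy]
E
python3 - <<'E'
from h import *
a=grab('top','top1');b=grab('scene','scene1')
for d in(a,b):
    F,cx,cy,R,t=cam(d);print(F,cx,cy,-R.T@t,R[2])
s=env.read_state();print(s['clock'],s['tcp_pos'],s['orientation'],s['width'])
E
```

```text
498.07889836169704 280.22808234939214 211.1009442057318 [0.29406427 0.03389891 1.11701738] [ 0.17381911 -0.02943114 -0.98433771]
428.60442691558075 277.2408917935714 202.9564129970526 [ 0.10488843 -0.57155967  0.87975812] [ 0.3637551   0.56192667 -0.74291362]
0.1 [0.2822842  0.55737524 0.30333794] [-8.48980207e-05  2.32263782e-01  9.72652685e-01 -5.32514634e-04] 0.9991270691067816
```

View pics/top1.png

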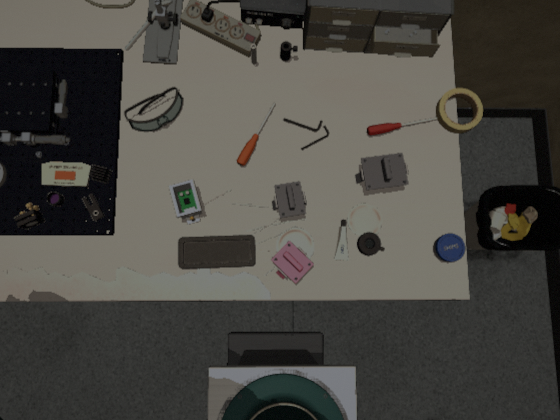

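View pics/scene1.png

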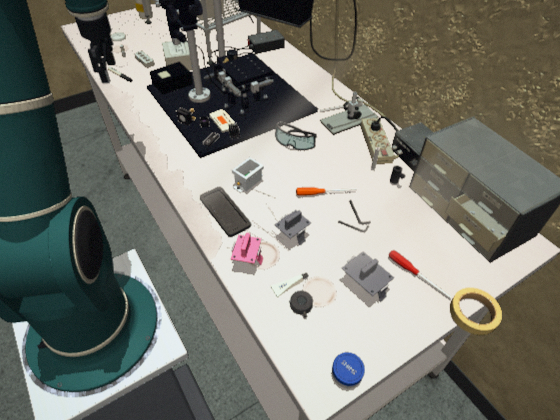

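In the top view, the narrow grey cover is at about (290,201), the wide grey one at (384,173), the pink look-alike at (292,262) and the open housing at (186,198). The plate at (290,201) is the smaller of the two grey ones, so it fits the description. I'll confirm that in an enlarged crop.

Run:
```python
import cv2,numpy as np
im=cv2.imread('pics/top1.png')
a=cv2.resize(im[170:230,155:225],None,fx=8,fy=8,interpolation=cv2.INTER_CUBIC)
b=cv2.resize(im[170:230,260:325],None,fx=8,fy=8,interpolation=cv2.INTER_CUBIC)
o=np.hstack([a,b]); o=cv2.resize(o,None,fx=.74,fy=.74,interpolation=cv2.INTER_AREA)
o=np.clip(o.astype(float)*1.6,0,255)
cv2.imwrite('pics/crop1.png',o);print(o.shape)
im=cv2.imread('pics/scene1.png')
o=cv2.resize(im[150:250,225:325],(600,600),interpolation=cv2.INTER_CUBIC);cv2.imwrite('pics/crop2.png',np.clip(o*1.3,0,255))
```

```text
(355, 799, 3)[ WARN:0@0.073] global loadsave.cpp:1063 imwrite_ Unsupported depth image for selected encoder is fallbacked to CV_8U.
```

View pics/crop1.png

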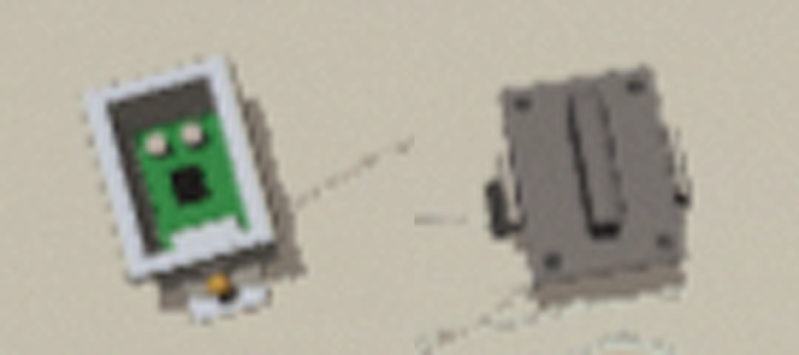

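View pics/crop2.png

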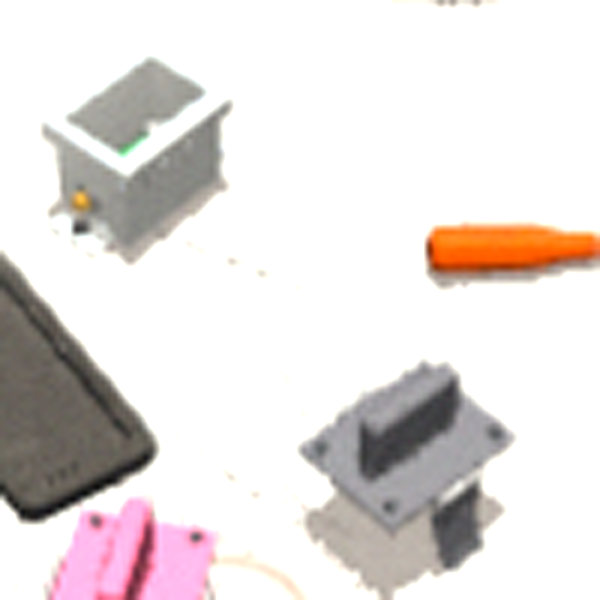

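The crop confirms it. The piece on the right, at about (290,201), has a plate roughly 24 x 32 px with the bar along its long side, which makes it the narrow cover. The housing rim on the left is sharp. Next I'll compute poses from the corners in both views.

Run:
```python
from h import *
t=dict(np.load('cam_top.npz'));s=dict(np.load('cam_scene.npz'))
T=lambda x,y,o,u0:(u0+(x+.5-o)/5.92-.5,170+(y+.5)/5.92-.5)
S=lambda x,y:(225+(x+.5)/6-.5,150+(y+.5)/6-.5)
def rep(n,pts,d,z):
    P=np.array([ray(d,*p,z)[:2] for p in pts]); 
    e=[P[(i+1)%len(P)]-P[i] for i in range(len(P))]
    print(n,P.mean(0).round(4),[ (round(float(np.hypot(*v))*1e3,1),round(float(np.degrees(np.arctan2(v[1],v[0])))) ) for v in e])
    for v in e: print('   ang %.2f'%np.degrees(np.arctan2(v[1],v[0])),end='')
    print()
rep('rim top',[T(x,y,0,155) for x,y in [(85,93),(228,58),(275,243),(130,278)]],t,.056)
rep('plate top',[T(x,y,414.4,260) for x,y in [(503,88),(650,68),(686,262),(538,280)]],t,.046)
rep('screws top',[T(x,y,414.4,260) for x,y in [(523,103),(636,86),(665,241),(552,261)]],t,.046)
rep('bar top',[T(x,y,414.4,260) for x,y in [(570,97),(602,90),(622,222),(591,227)]],t,.076)
rep('rim sc',[S(*p) for p in [(43,127),(152,58),(232,104),(125,178)]],s,.056)
rep('plate diag sc',[S(*p) for p in [(300,450),(513,435)]],s,.046)
rep('screw diag sc',[S(*p) for p in [(320,450),(495,432)]],s,.046)
```

```text
rim top [0.5102 0.2082] [(53.5, -76), (71.6, -165), (53.6, 104), (71.2, 15)]
   ang -75.56   ang -164.74   ang 103.98   ang 15.15
plate top [ 0.5103 -0.0196] [(55.5, -82), (74.5, -170), (55.1, 97), (73.6, 10)]
   ang -81.90   ang -170.32   ang 97.07   ang 9.98
screws top [ 0.5109 -0.0195] [(42.7, -81), (59.6, -170), (42.5, 100), (60.6, 10)]
   ang -81.09   ang -170.18   ang 100.23   ang 10.00
bar top [ 0.5098 -0.0189] [(11.9, -77), (49.1, -172), (11.3, 99), (48.4, 9)]
   ang -77.24   ang -172.01   ang 99.37   ang 8.64
rim sc [0.5068 0.2029] [(67.9, 12), (49.8, -72), (68.4, -166), (51.5, 108)]
   ang 12.19   ang -71.59   ang -166.35   ang 107.64
plate diag sc [ 0.5084 -0.0192] [(89.8, -27), (89.8, 153)]
   ang -26.89   ang 153.11
screw diag sc [ 0.5092 -0.0188] [(74.3, -25), (74.3, 155)]
   ang -24.53   ang 155.47
```

>>> carry_out(increments=[{"az":-0.0635},{"az":-0.0635},{"az":-0.0635},{"az":-0.0635},{"az":-0.0635},{"az":-0.0635},{"az":-0.0635},{"az":-0.0635},{"az":-0.0635},{"az":-0.0635},{"fingers":1}])

```text
schema error: expected keys tx, ty, tz, ax, ay, az, fingers
```

>>> carry_out(increments=[{"tx":-6.5,"ty":-30.3,"tz":4},{"tx":-6.5,"ty":-30.3,"tz":4},{"tx":-6.5,"ty":-30.3,"tz":4},{"tx":-6.5,"ty":-30.3,"tz":4},{"tx":-6.5,"ty":-30.3,"tz":4},{"tx":-6.5,"ty":-30.3,"tz":4},{"tx":-6.5,"ty":-30.3,"tz":4},{"tx":-6.5,"ty":-30.3,"tz":4},{"tx":-6.5,"ty":-30.3,"tz":4},{"tx":-6.5,"ty":-30.3,"tz":4},{"tx":-6.5,"ty":-30.3,"tz":4},{"tx":-6.5,"ty":-30.3,"tz":4},{"tx":-6.5,"ty":-30.3,"tz":4},{"tx":-6.5,"ty":-30.3,"tz":4},{"tx":-6.5,"ty":-30.3,"tz":4},{"tx":-6.5,"ty":-30.3,"tz":4},{"tx":-6.5,"ty":-30.3,"tz":4},{"tx":-6.5,"ty":-30.3,"tz":4},{"tx":-6.5,"ty":-30.3,"tz":4},{}])

```text
schema error: expected keys tx, ty, tz, ax, ay, az, fingers
```

>>> carry_out(increments=[{"tx":0,"ty":0,"tz":0,"ax":0,"ay":0,"az":-0.09,"fingers":1},{"tx":0,"ty":0,"tz":0,"ax":0,"ay":0,"az":-0.09,"fingers":1},{"tx":0,"ty":0,"tz":0,"ax":0,"ay":0,"az":-0.09,"fingers":1},{"tx":0,"ty":0,"tz":0,"ax":0,"ay":0,"az":-0.09,"fingers":1},{"tx":0,"ty":0,"tz":0,"ax":0,"ay":0,"az":-0.09,"fingers":1},{"tx":0,"ty":0,"tz":0,"ax":0,"ay":0,"az":-0.09,"fingers":1},{"tx":0,"ty":0,"tz":0,"ax":0,"ay":0,"az":-0.095,"fingers":1},{"tx":0,"ty":0,"tz":0,"ax":0,"ay":0,"az":0,"fingers":1}])

```text
clock: 0.77
tcp_pos: [0.2824, 0.5574, 0.3035]
orientation: [-0.0, -0.085, 0.996, -0.0]
ft_force: [0.0, -0.1, -0.3]
width: 1.001
finger_force: 0.0
```

>>> carry_out(increments=[{"tx":-6.5,"ty":-30,"tz":4,"ax":0,"ay":0,"az":0,"fingers":1},{"tx":-6.5,"ty":-30,"tz":4,"ax":0,"ay":0,"az":0,"fingers":1},{"tx":-6.5,"ty":-30,"tz":4,"ax":0,"ay":0,"az":0,"fingers":1},{"tx":-6.5,"ty":-30,"tz":4,"ax":0,"ay":0,"az":0,"fingers":1},{"tx":-6.5,"ty":-30,"tz":4,"ax":0,"ay":0,"az":0,"fingers":1},{"tx":-6.5,"ty":-30,"tz":4,"ax":0,"ay":0,"az":0,"fingers":1},{"tx":-6.5,"ty":-30,"tz":4,"ax":0,"ay":0,"az":0,"fingers":1},{"tx":-6.5,"ty":-30,"tz":4,"ax":0,"ay":0,"az":0,"fingers":1},{"tx":-6.5,"ty":-30,"tz":4,"ax":0,"ay":0,"az":0,"fingers":1},{"tx":-6.5,"ty":-30,"tz":4,"ax":0,"ay":0,"az":0,"fingers":1},{"tx":-6.5,"ty":-30,"tz":4,"ax":0,"ay":0,"az":0,"fingers":1},{"tx":-6.5,"ty":-30,"tz":4,"ax":0,"ay":0,"az":0,"fingers":1},{"tx":-6.5,"ty":-30,"tz":4,"ax":0,"ay":0,"az":0,"fingers":1},{"tx":0,"ty":0,"tz":0,"ax":0,"ay":0,"az":0,"fingers":1},{"tx":0,"ty":0,"tz":0,"ax":0,"ay":0,"az":0,"fingers":1}])

```text
clock: 2.02
tcp_pos: [0.4306, 0.1855, 0.2517]
orientation: [-0.0, -0.08, 0.997, -0.0]
ft_force: [0.0, 0.8, 0.4]
width: 1.0
finger_force: 0.0
```

Run:
```python
from h import *
d=grab('wrist','w1'); F,cx,cy,R,t=cam(d); print(F,-R.T@t,R[2], 'rim proj',proj(d,[.51,.208,.056]))
s=env.read_state();print(s['tcp_pos'],s['orientation'])
```

```text
366.0611041996915 [0.36538042 0.17505056 0.32194759] [ 0.25605906  0.04170578 -0.96576104] rim proj [293.09990942 304.84467975]
[0.43025653 0.18678746 0.2518507 ] [-8.82476649e-05 -8.12488044e-02  9.96693846e-01  3.64989523e-05]
```

View pics/w1.png

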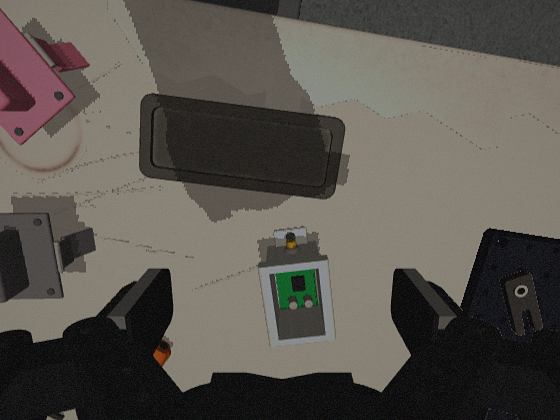

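The wrist view shows the housing rim sharply, with outer corners at about (260,266), (327,262), (335,340) and (270,346). The narrow cover is at the left edge.

Run:
```python
from h import *
im=cv2.imread('pics/w1.png')[250:360,245:350]
hsv=cv2.cvtColor(im,cv2.COLOR_BGR2HSV).astype(int)
# rim is bluish-light vs beige table: b>r
m=((im[...,0].astype(int)-im[...,2]>4)&(im.max(2)>90)).astype(np.uint8)
n,l,st,_=cv2.connectedComponentsWithStats(m);k=1+st[1:,4].argmax();p=np.argwhere(l==k)[:,::-1].astype(np.float32)
r=cv2.minAreaRect(p);print(r, st[k])
d=dict(np.load('cam_wrist.npz'))
box=cv2.boxPoints(r)+[245,250]
for C in (box,[(260,266),(327,262),(335,340),(270,346)]):
    P=np.array([ray(d,*c,.056)[:2] for c in C]);print(np.round(C,1).tolist(),P.mean(0).round(4))
    for i in range(4):
        v=P[(i+1)%4]-P[i];print(round(np.hypot(*v)*1e3,1),round(np.degrees(np.arctan2(v[1],v[0])),1))
```

```text
((51.3004150390625, 42.20317077636719), (56.78727722167969, 64.33759307861328), 82.64761352539062) [  16   10   69   61 1579]
[[260.8, 268.2], [324.6, 259.9], [331.8, 316.2], [268.0, 324.5]] [0.4991 0.2087]
50.3 107.1
49.7 17.8
52.5 -72.6
50.1 -164.8
[[260, 266], [327, 262], [335, 340], [270, 346]] [0.5093 0.2119]
52.4 102.9
70.1 16.5
54.3 -74.8
72.2 -165.1
```

>>> carry_out(increments=[{"tx":-2,"ty":-30,"tz":4,"ax":0,"ay":0,"az":0,"fingers":1},{"tx":-2,"ty":-30,"tz":4,"ax":0,"ay":0,"az":0,"fingers":1},{"tx":-2,"ty":-30,"tz":4,"ax":0,"ay":0,"az":0,"fingers":1},{"tx":-2,"ty":-30,"tz":4,"ax":0,"ay":0,"az":0,"fingers":1},{"tx":-2,"ty":-30,"tz":4,"ax":0,"ay":0,"az":0,"fingers":1},{"tx":-2,"ty":-30,"tz":4,"ax":0,"ay":0,"az":0,"fingers":1},{"tx":-2,"ty":-30,"tz":4,"ax":0,"ay":0,"az":0,"fingers":1},{"tx":0,"ty":0,"tz":0,"ax":0,"ay":0,"az":0,"fingers":1},{"tx":0,"ty":0,"tz":0,"ax":0,"ay":0,"az":0,"fingers":1},{"tx":0,"ty":0,"tz":0,"ax":0,"ay":0,"az":0,"fingers":1}])

```text
clock: 2.9
tcp_pos: [0.4788, -0.0166, 0.2239]
orientation: [-0.0, -0.083, 0.997, 0.0]
ft_force: [0.1, 0.6, 0.5]
width: 0.996
finger_force: 0.0
```

>>> carry_out(increments=[{"tx":-15,"ty":-4,"tz":5,"ax":0,"ay":0,"az":0,"fingers":1},{"tx":-15,"ty":-4,"tz":5,"ax":0,"ay":0,"az":0,"fingers":1},{"tx":0,"ty":0,"tz":15,"ax":0,"ay":0,"az":0,"fingers":1},{"tx":0,"ty":0,"tz":15,"ax":0,"ay":0,"az":0,"fingers":1},{"tx":0,"ty":0,"tz":0,"ax":0,"ay":0,"az":0,"fingers":1},{"tx":0,"ty":0,"tz":0,"ax":0,"ay":0,"az":0,"fingers":1},{"tx":0,"ty":0,"tz":0,"ax":0,"ay":0,"az":0,"fingers":1}])

```text
clock: 3.48
tcp_pos: [0.5099, -0.0199, 0.1847]
orientation: [0.0, -0.084, 0.997, 0.0]
ft_force: [0.7, 0.2, 1.0]
width: 0.999
finger_force: 0.0
```

Run:
```python
from h import *
d=grab('wrist','w2'); s=env.read_state();p=s['tcp_pos'];print(p,s['orientation'])
q=s['orientation'];from scipy.spatial.transform import Rotation as Ro
M=Ro.from_quat([q[1],q[2],q[3],q[0]]).as_matrix()
for k in (.046,.076): print(k,proj(d,np.array(p)+M[:,2]*(p[2]-k)).round(1), 'est bar',proj(d,[.51,-.0193,k]).round(1))
```

```text
[ 0.51000052 -0.02015306  0.18484781] [ 5.75107337e-04 -8.33636592e-02  9.96519025e-01  5.20653279e-05]
0.046 [280.8 229.3] est bar [282.2 229.3]
0.076 [280.7 246.7] est bar [282.4 246.8]
```

View pics/w2.png

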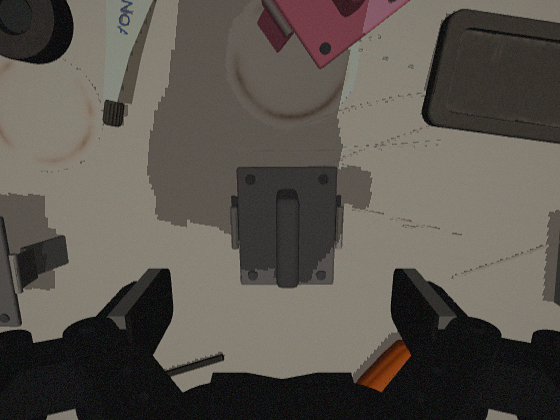

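Here the narrow cover's plate corners are at about (238,167), (337,167), (333,284) and (241,284). The bar top runs from (287,190) to (288,287), slightly right of the tool centre.

Run:
```python
from h import *
d=dict(np.load('cam_wrist.npz'))
P=np.array([ray(d,*c,.046)[:2] for c in [(238,167),(337,167),(333,284),(241,284)]]);print(P.mean(0),np.round(P,4).tolist())
S=np.array([ray(d,*c,.046)[:2] for c in [(250,180),(323,180),(321,275),(252,275)]]);print(S.mean(0))
B=np.array([ray(d,*c,.076)[:2] for c in [(276,190),(299,190),(298.5,286),(277,286)]]);print(B.mean(0),np.round(B,4).tolist())
for Q in (P,S,B):
    a=Q[0]+Q[1]-Q[2]-Q[3];print(np.degrees(np.arctan2(a[1],a[0]))%180)
```

```text
[ 0.50874717 -0.01645761] [[0.4774, -0.0504], [0.468, 0.0054], [0.54, 0.0179], [0.5495, -0.0387]]
[ 0.50952156 -0.01677342]
[ 0.50573791 -0.01726052] [[0.4809, -0.0274], [0.479, -0.0161], [0.5305, -0.0071], [0.5324, -0.0184]]
9.588617438911683
9.792276846619274
9.97951366172947
```

>>> carry_out(increments=[{"tx":1.4,"ty":3.6,"tz":10,"ax":0,"ay":0,"az":0,"fingers":0.3},{"tx":0,"ty":0,"tz":12,"ax":0,"ay":0,"az":0,"fingers":0.0},{"tx":0,"ty":0,"tz":12,"ax":0,"ay":0,"az":0,"fingers":0.0},{"tx":0,"ty":0,"tz":12,"ax":0,"ay":0,"az":0,"fingers":0.0},{"tx":0,"ty":0,"tz":12,"ax":0,"ay":0,"az":0,"fingers":0.0},{"tx":0,"ty":0,"tz":0,"ax":0,"ay":0,"az":0,"fingers":0.0},{"tx":0,"ty":0,"tz":0,"ax":0,"ay":0,"az":0,"fingers":0.0}], newtons=60)

```text
clock: 4.12
tcp_pos: [0.5074, -0.0173, 0.1257]
orientation: [-0.0, -0.083, 0.997, -0.0]
ft_force: [0.2, 0.1, -0.3]
width: 0.5
finger_force: 0.0
```

>>> carry_out(increments=[{"tx":0,"ty":0,"tz":0,"ax":0,"ay":0,"az":0,"fingers":-0.5},{"tx":0,"ty":0,"tz":0,"ax":0,"ay":0,"az":0,"fingers":-0.6},{"tx":0,"ty":0,"tz":0,"ax":0,"ay":0,"az":0,"fingers":-1},{"tx":0,"ty":0,"tz":0,"ax":0,"ay":0,"az":0,"fingers":-1},{"tx":0,"ty":0,"tz":0,"ax":0,"ay":0,"az":0,"fingers":-1},{"tx":0,"ty":0,"tz":0,"ax":0,"ay":0,"az":0,"fingers":-1},{"tx":0,"ty":0,"tz":0,"ax":0,"ay":0,"az":0,"fingers":-1},{"tx":0,"ty":0,"tz":0,"ax":0,"ay":0,"az":0,"fingers":-1}], newtons=60)

```text
clock: 4.78
tcp_pos: [0.5082, -0.0175, 0.1266]
orientation: [0.001, -0.083, 0.997, -0.0]
ft_force: [-0.6, -0.8, 7.5]
width: 0.127
finger_force: 62.0
```

>>> carry_out(increments=[{"tx":0,"ty":0,"tz":-8,"ax":0,"ay":0,"az":0,"fingers":-1},{"tx":0,"ty":0,"tz":-16,"ax":0,"ay":0,"az":0,"fingers":-1},{"tx":0,"ty":0,"tz":-20,"ax":0,"ay":0,"az":0,"fingers":-1},{"tx":0,"ty":0,"tz":-20,"ax":0,"ay":0,"az":-0.049,"fingers":-1},{"tx":0,"ty":0,"tz":-16,"ax":0,"ay":0,"az":-0.049,"fingers":-1},{"tx":0,"ty":0,"tz":-5,"ax":0,"ay":0,"az":0,"fingers":-1},{"tx":-6,"ty":22,"tz":0,"ax":0,"ay":0,"az":0,"fingers":-1},{"tx":-6,"ty":22,"tz":0,"ax":0,"ay":0,"az":0,"fingers":-1},{"tx":-6,"ty":22,"tz":0,"ax":0,"ay":0,"az":0,"fingers":-1},{"tx":-6,"ty":22,"tz":0,"ax":0,"ay":0,"az":0,"fingers":-1},{"tx":-6,"ty":22,"tz":0,"ax":0,"ay":0,"az":0,"fingers":-1},{"tx":-6,"ty":22,"tz":0,"ax":0,"ay":0,"az":0,"fingers":-1},{"tx":-6,"ty":22,"tz":0,"ax":0,"ay":0,"az":0,"fingers":-1},{"tx":-6,"ty":22,"tz":0,"ax":0,"ay":0,"az":0,"fingers":-1},{"tx":-6,"ty":22,"tz":0,"ax":0,"ay":0,"az":0,"fingers":-1},{"tx":-6,"ty":22,"tz":0,"ax":0,"ay":0,"az":0,"fingers":-1},{"tx":0,"ty":0,"tz":0,"ax":0,"ay":0,"az":0,"fingers":-1},{"tx":0,"ty":0,"tz":0,"ax":0,"ay":0,"az":0,"fingers":-1},{"tx":0,"ty":0,"tz":0,"ax":0,"ay":0,"az":0,"fingers":-1}], newtons=80)

```text
clock: 6.37
tcp_pos: [0.508, 0.2099, 0.2105]
orientation: [-0.0, -0.131, 0.991, -0.0]
ft_force: [0.1, 0.5, -1.3]
width: 0.117
finger_force: 80.7
```

Run:
```python
from h import *
d=grab('wrist','w3'); e=grab('scene','s3');s=env.read_state();print(s['tcp_pos'],s['orientation'],s['ft_force'])
a=cv2.imread('pics/w3.png')[60:380,120:440]; b=cv2.imread('pics/s3.png')
u,v=map(int,proj(e,[.509,.211,.09]));print(u,v)
b=b[v-60:v+60,u-60:u+60]
cv2.imwrite('pics/c3.png',np.clip(np.hstack([cv2.resize(a,(400,400)),cv2.resize(b,(400,400),interpolation=cv2.INTER_CUBIC)])*1.3,0,255).astype(np.uint8))
```

```text
[0.50821856 0.20946749 0.21072491] [-1.86894235e-04 -1.30796646e-01  9.91409165e-01 -2.66208477e-04] [ 0.56618211 -0.23715469 -0.05761707]
246 157
```

View pics/c3.png

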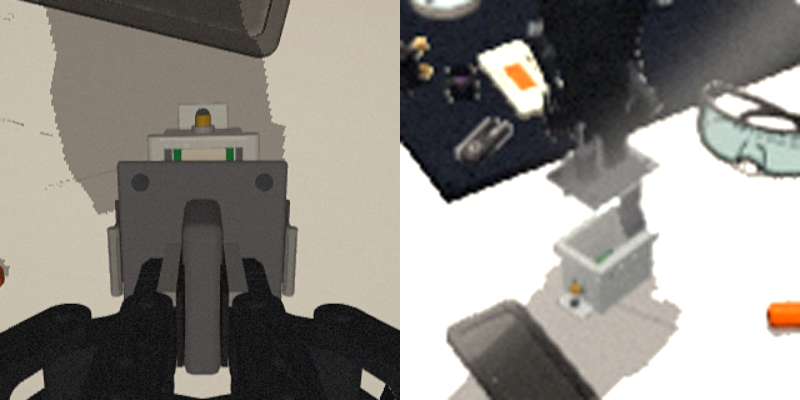

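The wrist view (left half) shows the cover held square above the housing. In full-frame pixels the rim's near corners are at about (239,169) and (328,167), and the plate's near corners are at (214,190) and (350,190). The scene view (right half) shows the cover level, with its arms just above the rim.

Run:
```python
from h import *
from scipy.spatial.transform import Rotation as Ro
d=dict(np.load('cam_wrist.npz'));s=env.read_state();p=np.array(s['tcp_pos']);q=s['orientation']
M=Ro.from_quat([q[1],q[2],q[3],q[0]]).as_matrix()
for n,c,z in [('rim',[(239.2,169.6),(328,167.2)],.056),('plate',[(214.4,190.4),(350.4,190.4)],p[2]-.0656-.015),('screw',[(231.5,206),(331.5,206)],p[2]-.0656-.015)]:
    P=np.array([M.T@(ray(d,*x,z)-p) for x in c])*1e3;v=P[1]-P[0];print(n,P.mean(0).round(1),'len',np.hypot(*v[:2]).round(1),'ang',np.degrees(np.arctan2(v[0],v[1])).round(2))
```

```text
rim [ 34.3   1.9 154.7] len 54.7 ang 1.59
plate [35.5  1.  80.6] len 57.0 ang 0.04
screw [28.8  0.6 80.6] len 42.4 ang 0.04
```

>>> carry_out(increments=[{"tx":0,"ty":0.9,"tz":0,"ax":0,"ay":0,"az":-0.015,"fingers":-1},{"tx":0,"ty":0,"tz":6,"ax":0,"ay":0,"az":0,"fingers":-1},{"tx":0,"ty":0,"tz":6,"ax":0,"ay":0,"az":0,"fingers":-1},{"tx":0,"ty":0,"tz":6,"ax":0,"ay":0,"az":0,"fingers":-1},{"tx":0,"ty":0,"tz":6,"ax":0,"ay":0,"az":0,"fingers":-1},{"tx":0,"ty":0,"tz":6,"ax":0,"ay":0,"az":0,"fingers":-1},{"tx":0,"ty":0,"tz":6,"ax":0,"ay":0,"az":0,"fingers":-1},{"tx":0,"ty":0,"tz":0,"ax":0,"ay":0,"az":0,"fingers":-1},{"tx":0,"ty":0,"tz":0,"ax":0,"ay":0,"az":0,"fingers":-1},{"tx":0,"ty":0,"tz":0,"ax":0,"ay":0,"az":0,"fingers":-1}], newtons=100)

```text
clock: 7.3
tcp_pos: [0.5081, 0.2114, 0.1751]
orientation: [0.0, -0.139, 0.99, -0.0]
ft_force: [1.0, 0.2, -1.4]
width: 0.114
finger_force: 101.8
```

Run:
```python
from h import *
d=grab('wrist','w4'); e=grab('scene','s4');s=env.read_state();print(s['tcp_pos'],s['orientation'],s['ft_force'],s['ft_torque'])
a=cv2.imread('pics/w4.png')[60:380,120:440]; b=cv2.imread('pics/s4.png')
u,v=map(int,proj(e,[.509,.211,.08]));u0,v0=u-40,v-40;print(u0,v0)
b=b[v0:v0+80,u0:u0+80]
cv2.imwrite('pics/c4.png',np.clip(np.hstack([cv2.resize(a,(400,400)),cv2.resize(b,(400,400),interpolation=cv2.INTER_CUBIC)])*1.3,0,255).astype(np.uint8))
```

```text
[0.50812473 0.2114265  0.17520813] [ 2.54647809e-04 -1.39130258e-01  9.90274056e-01  2.62459675e-05] [ 0.42675555 -0.0157784  -1.17341473] [-0.02120854  0.00959162 -0.00834392]
206 120
```

View pics/c4.png

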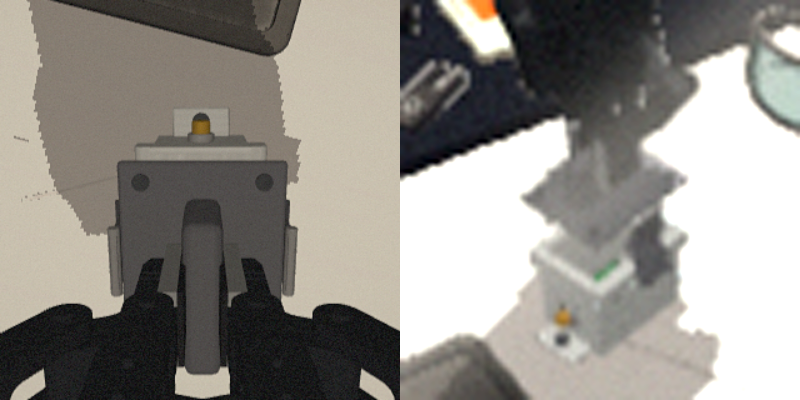

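The arms now straddle both rims, with edge centres within 1 mm and no contact force. I'll go on down.

>>> carry_out(increments=[{"tx":0,"ty":0,"tz":4,"ax":0,"ay":0,"az":0,"fingers":-1},{"tx":0,"ty":0,"tz":4,"ax":0,"ay":0,"az":0,"fingers":-1},{"tx":0,"ty":0,"tz":4,"ax":0,"ay":0,"az":0,"fingers":-1},{"tx":0,"ty":0,"tz":4,"ax":0,"ay":0,"az":0,"fingers":-1},{"tx":0,"ty":0,"tz":0,"ax":0,"ay":0,"az":0,"fingers":-1},{"tx":0,"ty":0,"tz":0,"ax":0,"ay":0,"az":0,"fingers":-1}])

```text
clock: 7.9
tcp_pos: [0.5079, 0.2113, 0.1586]
orientation: [-0.0, -0.139, 0.99, -0.0]
ft_force: [-0.1, -0.8, -0.9]
width: 0.114
finger_force: 102.3
```

>>> carry_out(increments=[{"tx":0,"ty":0,"tz":3,"ax":0,"ay":0,"az":0,"fingers":-1},{"tx":0,"ty":0,"tz":3,"ax":0,"ay":0,"az":0,"fingers":-1},{"tx":0,"ty":0,"tz":2,"ax":0,"ay":0,"az":0,"fingers":-1},{"tx":0,"ty":0,"tz":0,"ax":0,"ay":0,"az":0,"fingers":-1}])

```text
clock: 8.23
tcp_pos: [0.5079, 0.2114, 0.1505]
orientation: [-0.0, -0.139, 0.99, -0.0]
ft_force: [0.9, -0.4, -2.1]
width: 0.115
finger_force: 101.9
```

>>> carry_out(increments=[{"tx":0,"ty":0,"tz":2,"ax":0,"ay":0,"az":0,"fingers":-1},{"tx":0,"ty":0,"tz":2,"ax":0,"ay":0,"az":0,"fingers":-1},{"tx":0,"ty":0,"tz":2,"ax":0,"ay":0,"az":0,"fingers":-1},{"tx":0,"ty":0,"tz":0,"ax":0,"ay":0,"az":0,"fingers":-1}])

```text
clock: 8.57
tcp_pos: [0.5078, 0.2113, 0.1444]
orientation: [-0.0, -0.139, 0.99, -0.0]
ft_force: [1.6, 0.8, -4.4]
width: 0.116
finger_force: 101.8
```

>>> carry_out(increments=[{"tx":0,"ty":0,"tz":2,"ax":0,"ay":0,"az":0,"fingers":-1},{"tx":0,"ty":0,"tz":2,"ax":0,"ay":0,"az":0,"fingers":-1},{"tx":0,"ty":0,"tz":0,"ax":0,"ay":0,"az":0,"fingers":-1}])

```text
clock: 8.82
tcp_pos: [0.5078, 0.2114, 0.1409]
orientation: [-0.0, -0.139, 0.99, -0.0]
ft_force: [-0.1, -1.1, 0.7]
width: 0.11
finger_force: 102.5
```

>>> carry_out(increments=[{"tx":0,"ty":0,"tz":1.5,"ax":0,"ay":0,"az":0,"fingers":-1},{"tx":0,"ty":0,"tz":0,"ax":0,"ay":0,"az":0,"fingers":-1},{"tx":0,"ty":0,"tz":0,"ax":0,"ay":0,"az":0,"fingers":-1}])

```text
clock: 9.07
tcp_pos: [0.5079, 0.2114, 0.1408]
orientation: [-0.0, -0.139, 0.99, 0.0]
ft_force: [-12.9, -5.5, 34.0]
width: 0.112
finger_force: 107.2
```

>>> carry_out(increments=[{"tx":0,"ty":0,"tz":1,"ax":0,"ay":0,"az":0,"fingers":-1},{"tx":0,"ty":0,"tz":0,"ax":0,"ay":0,"az":0,"fingers":-1},{"tx":0,"ty":0,"tz":0,"ax":0,"ay":0,"az":0,"fingers":-1}])

```text
clock: 9.32
tcp_pos: [0.5079, 0.2114, 0.1408]
orientation: [0.0, -0.139, 0.99, 0.0]
ft_force: [-21.0, -9.1, 55.7]
width: 0.115
finger_force: 110.5
```

Run:
```python
from h import *
d=grab('wrist','w5'); e=grab('scene','s5');s=env.read_state();print(s['tcp_pos'],s['orientation'],s['ft_force'],s['ft_torque'])
a=cv2.imread('pics/w5.png')[60:380,120:440]; b=cv2.imread('pics/s5.png')
u,v=map(int,proj(e,[.509,.211,.06]));u0,v0=u-40,v-40
b=b[v0:v0+80,u0:u0+80]
cv2.imwrite('pics/c5.png',np.clip(np.hstack([cv2.resize(a,(400,400)),cv2.resize(b,(400,400),interpolation=cv2.INTER_CUBIC)])*1.3,0,255).astype(np.uint8))
```

```text
[0.5079043  0.21146546 0.1407615 ] [ 1.17877289e-04 -1.39086999e-01  9.90280133e-01  2.27928559e-04] [-21.39249991  -7.77135521  54.86395227] [-1.88730471  4.42104088 -0.00853076]
```

View pics/c5.png

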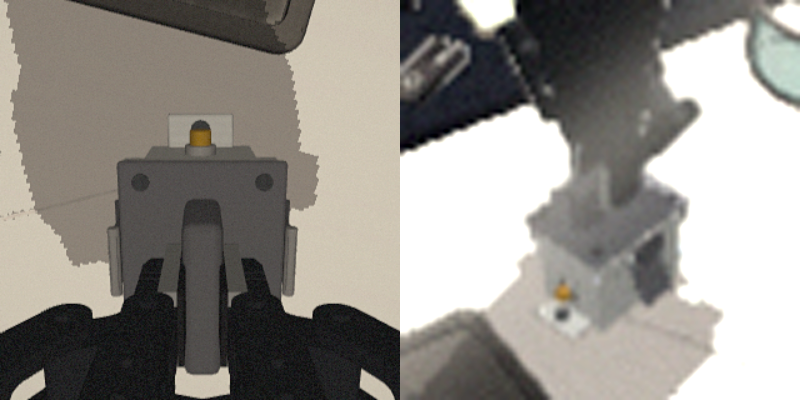

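It hit a hard stop at TCP z = 0.1408, against a predicted home of 0.1406. The plate lies flat on the rim and the arms hang straight. I'll take the pressure off, open the fingers and retreat.

>>> carry_out(increments=[{"tx":0,"ty":0,"tz":-2.5,"ax":0,"ay":0,"az":0,"fingers":-1},{"tx":0,"ty":0,"tz":0,"ax":0,"ay":0,"az":0,"fingers":-1},{"tx":0,"ty":0,"tz":0,"ax":0,"ay":0,"az":0,"fingers":0.2},{"tx":0,"ty":0,"tz":0,"ax":0,"ay":0,"az":0,"fingers":0.2},{"tx":0,"ty":0,"tz":0,"ax":0,"ay":0,"az":0,"fingers":0.2},{"tx":0,"ty":0,"tz":0,"ax":0,"ay":0,"az":0,"fingers":0.2},{"tx":0,"ty":0,"tz":0,"ax":0,"ay":0,"az":0,"fingers":0.2},{"tx":0,"ty":0,"tz":0,"ax":0,"ay":0,"az":0,"fingers":0.2}], newtons=20)

```text
clock: 10.08
tcp_pos: [0.5079, 0.2114, 0.1408]
orientation: [-0.0, -0.139, 0.99, -0.0]
ft_force: [-0.7, -0.0, -0.5]
width: 0.605
finger_force: 0.0
```

>>> carry_out(increments=[{"tx":0,"ty":0,"tz":-8,"ax":0,"ay":0,"az":0,"fingers":0.2},{"tx":0,"ty":0,"tz":-15,"ax":0,"ay":0,"az":0,"fingers":0.2},{"tx":0,"ty":0,"tz":-20,"ax":0,"ay":0,"az":0,"fingers":0.2},{"tx":0,"ty":0,"tz":-20,"ax":0,"ay":0,"az":0,"fingers":0.2},{"tx":0,"ty":0,"tz":-20,"ax":0,"ay":0,"az":0,"fingers":0.2},{"tx":10,"ty":0,"tz":-20,"ax":0,"ay":0,"az":0,"fingers":0.2},{"tx":0,"ty":0,"tz":0,"ax":0,"ay":0,"az":0,"fingers":0.2},{"tx":0,"ty":0,"tz":0,"ax":0,"ay":0,"az":0,"fingers":0.2}])

```text
clock: 10.75
tcp_pos: [0.4985, 0.2088, 0.2453]
orientation: [0.001, -0.139, 0.99, 0.0]
ft_force: [0.9, 0.1, -0.8]
width: 0.601
finger_force: 0.0
```

Run:
```python
from h import *
d=grab('wrist','w6'); e=grab('scene','s6')
a=cv2.imread('pics/w6.png')[100:420,120:440]; b=cv2.imread('pics/s6.png')
u,v=map(int,proj(e,[.509,.211,.06]));u0,v0=u-40,v-40
b=b[v0:v0+80,u0:u0+80]
cv2.imwrite('pics/c6.png',np.clip(np.hstack([cv2.resize(a,(400,400)),cv2.resize(b,(400,400),interpolation=cv2.INTER_CUBIC)])*1.3,0,255).astype(np.uint8))
```

```text
(no output)
```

View pics/c6.png

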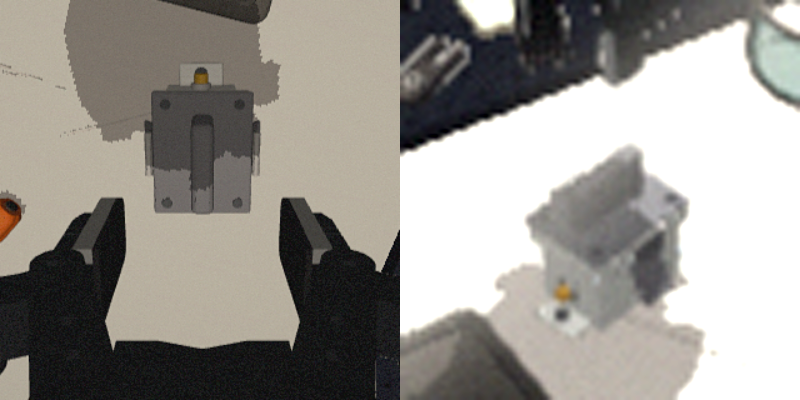

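The cover lies flat and square on the housing with both arms hanging close to its sides, and the gripper is clear.

```bash
python3 -c "
from bench import env
print(env.close_job())"
```

```text
the job is handed in; nothing more can be done
None
```

The narrow cover is pressed home on the housing, flat and square with both clip arms hanging straight, the gripper is clear, the wide and pink covers were not touched, and the job was handed in at about 11 s (no verdict was returned).

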